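# Hold the gauge drawer's cover flap at its balance point

### The job

A colleague needs both hands to take the gauges out of the drawer. Pull the top drawer of the small blue bench cabinet out to its stop while the cover flap in it stays shut, then grip the flap's bar handle and swing the flap up to its balance point, where it would fall neither shut nor open, never letting it go over onto its back stop. Finish while holding: still gripping the bar, with the flap still at its balance point and the drawer still at its stop, and the other things left where they were.

Things in the scene. Friction and masses are not known exactly. Their poses are not given: they have to be found in the camera images.
- cabinet: Fixed bench-top cabinet of blue painted steel, 300 deep (its x) x 280 wide (y) x 180 high (z), standing on the bench; origin on the bench below the middle of its front plane. The front faces its own -x, roughly to the robot. Two drawers, one above the other; the lower has no handle and is locked. Gauge blocks, fixed, stand at the back of its top.
- drawer (a joint): Slide of the top drawer: 0 shut, grows as it is pulled out along the cabinet's -x, 0.160 m at its stop; it may start up to 0.05 m open. It slides with about 5 N of friction and stays where it is left. Front panel 274 wide, 98 high and 12 thick, its outer face 12 in front of the cabinet's front plane when shut, its top edge 166 above the bench.
- drawer_handle (a point): Middle of the top drawer's handle: a round horizontal steel bar, 12 in diameter and 120 long along the cabinet's y, 45 in front of the panel's face and 145 above the bench, on a leg at each end; free all round between the legs, so it can be pinched from above with the fingers in front of and behind it. Axes are those of the cabinet.
- flap (a joint): Hinge of the cover flap (grey plate, 100 from hinge to free edge, 116 long, 330 g with handle) in the top drawer: 0 shut (level), grows as its free edge rises; back stop 1.9 rad. Nearly frictionless: it falls shut below, open beyond, its balance point at 1.48 rad. Hinge line along the cabinet's x, 100 to the right (-y) of its middle, 124 above the bench. Starts shut.
- flap_grip: Flap handle: round steel bar 10 thick, 90 long, along the cabinet's x, on a leg at each end, bent up from the flap's free edge. Origin at the bar's middle, 137 behind the drawer handle. Flap shut: bar 130 left (+y) of the hinge line, 30 above it. At balance: 18 right (-y) of the hinge line, 132 above it. Can be pinched from above with a finger on its left and right; turns between fingers.
- parts_tray: Bystander: loose grey open tray 100 x 140 x 40 on the bench to the left of the cabinet's front (+y side); origin at the centre of its underside.
- wrench: Bystander: loose steel wrench 180 long, lying on the bench to the right of the cabinet's front (-y side); origin at the middle of its underside.
- oil_bottle: Bystander: loose white bottle, 56 in diameter, 130 high, standing on the bench to the left of the drawer (+y side); origin at the centre of its underside.
- gauge_weight: Bystander: loose steel weight with a knob, 60 in diameter, 75 high, standing on the bench to the right of the drawer (-y side); origin at the centre of its underside.

How it is judged:
On the way, in this order (a step that is already met when the one before it is completed fails the run):
1. the drawer is out to its stop, with the flap still shut (value of joint drawer above 0.15 m and value of joint flap below 0.2 rad), for 0.2 s.
2. the flap is gripped by its bar and steady at its balance point (value of joint flap between 1.36 and 1.6 rad and velocity of joint flap between -0.15 and 0.15 rad/s and contact force between the fingers and flap_grip above 1 N), for 0.2 s.
At the end, for the whole second after the job is handed in: Through the last second the fingers grip the flap's bar (more than 1 N), the flap stands within 0.12 rad of its balance point (1.48 rad) and is still (under 0.15 rad/s), and the drawer is within 15 mm of its stop (all of step 2 and value of joint drawer above 0.145 m); the arm keeps its last pose, push and grip.
It fails at once if the flap went over onto its back stop (value of joint flap above 1.85 rad).
It fails at once if the parts tray was disturbed (moved more than 30 mm) (distance of parts_tray from where it was at the start of the episode above 0.03 m).
It fails at once if the wrench was disturbed (moved more than 30 mm) (distance of wrench from where it was at the start of the episode above 0.03 m).
It fails at once if the oil bottle was disturbed (moved more than 30 mm) (distance of oil_bottle from where it was at the start of the episode above 0.03 m).
It fails at once if the gauge weight was disturbed (moved more than 30 mm) (distance of gauge_weight from where it was at the start of the episode above 0.03 m).
It also fails if it takes over 54 s, if anything falls off the work surface, if the arm or the gripper's body presses on something with over 40 N, if the wrist force passes 120 N, or if a joint passes its speed limit or range.

### The arm

A 7-joint arm with a two-finger parallel gripper is mounted at the origin on the work surface. World frame = base frame: x ahead of the robot, y to its left, z up, the work surface at z = 0. Lengths are in m, angles in rad, forces in N, time in s.
With the tool pointing down it reaches from about 0.4 to 0.875 m from the base axis. Payload 19.3 kg.
Tool frame: the origin (TCP) lies at the very end of the fingers, on their centre line; the grasp point (between the pads) lies bot.tcp_to_grasp behind it (bot.tcp_to_grasp is the distance from the TCP to the grasp point, in m); z points along the fingers, y is the direction in which the jaws open and shut (so a half turn about z gives the same grasp; the last joint's range is limited). The gripper opens to 85 mm and grips with 20 to 120 N. Pads are 22 mm wide; open, the fingers measure 114 mm over their backs; the gripper's body (76 mm by 85 mm) begins 54 mm behind the grasp point. The pads swing forward as they close: fully open they stand 13 mm farther back than shut.
Start: joints at [-1.27, 0.521, -0.036, 1.599, 0.021, 1.021, -0.113], TCP at [0.226, 0.583, 0.231] pointing down, gripper open.
Joint ranges: [-2.91, 2.91], [-0.3, 2.13], [-1.5, 1.42], [0.17, 2.43], [-1.26, 4.41], [0.16, 1.93], [-2.52, 2.52]. Speed limits (rad/s): [1.89, 1.89, 2.39, 2.39, 3.01, 3.01, 3.01].

### API

Orientations are given as [roll, pitch, yaw] about the fixed x, y, z axes, in that order (R = Rz(yaw) Ry(pitch) Rx(roll)).
In Python, from workcell import bot gives the robot as it stands.
- The arm moves only by the tool servo_tool, never from a script. Its argument "targets" is a list of rows, each a list of 2 entries, a list of its own where there are three numbers: the shift along the tool's x, y, z in units of 0.05 m (1.0 is 0.05 m), then the turn about the tool's z in units of 5 degrees (1.0 is 5 degrees). A call has 1 to 12 rows; each row shifts and turns the commanded pose from where the row before left it, along the tool's axes as they then stand; what a row does not reach is not made up. A row lasts 1/8 s, in which the tool goes at most 62.5 mm and 10.7 degrees, less where a joint would pass 70% of its speed; a pose out of reach is approached as far as the arm can. A call with a number of a shift or a turn outside -1 to 1 is refused whole. A call with a gripper value outside its range is refused whole. "gripper" is the opening, from -1 (shut) to 1 (fully open), so that 0 is half open, set as the call begins (left out, the last holds). The fingers move at their own pace and stop on an object; "newtons" is the grip in N (left out, the last holds). Time passes only in rows, so rows that do not move let the fingers close. It gives the time, the measured TCP pose, the force and the opening at its end, in the units of the state.
- bot.observe(): the state, without advancing time (a new reading comes with each control period).
- bot.grab_frame(name): name is "side" or "top"; returns the picture (480x640x3 uint8, blue, green, red); there is no depth.
- bot.get_calibration(name): a dict with "fx", "fy", "cx", "cy" (pixels), "pose" (4x4, takes a point from camera to world coordinates). Camera axes: x right, y up, looking along -z (the intrinsics and any distortion apply to the point x, -y, -z); pixel columns grow to the right and rows downward; lengths in m; the calibration is good to about 2 mm. A picture is of the moment at which its call begins. get_calibration takes no time and is no camera call.
- bot.job_done(): hands the job in, once; it reports no verdict.
The state is a dict: "clock": time; "qpos": joint angles; "qd": joint speeds; "joint_efforts": joint torques, N m; "position": TCP position; "tool_rot": TCP orientation; "force": force on the tool from outside, world axes, zero at the start; "moment": the same for the moment, N m; "grip_width": finger opening in m.
Only numpy, scipy, OpenCV 4.12 (cv2) and the standard library are available. Lean on these libraries where they do the work, as an engineer would, in place of code of your own. Each camera call takes 0.05 s, during which the arm holds its last target.

## Working session

There is one attempt and no reset: what is moved stays moved. The work goes in short steps, Python scripts to look and compute and a tool call to move; the robot and the scene stay as the last step left them, time stands still between calls to the robot, and variables do not carry over. Pictures are saved under pics/ and viewed, and the job is handed in when it is done.

Besides the shell and the picture viewer there is one more tool, called after "Request:" by a JSON object that holds its "fn" and its "kwargs", one argument or row to a line. servo_tool: Moves the arm, as the interface text tells. Its arguments: {"type":"object","properties":{"targets":{"type":"array","items":{"type":"array"}},"gripper":{"type":"number"},"newtons":{"type":"number"}},"required":["targets"]}

```bash
mkdir -p pics; ls; python3 - <<'E'
from workcell import bot
import cv2
for n in("side","top"):
    cv2.imwrite(f"pics/{n}0.png",bot.grab_frame(n)); c=bot.get_calibration(n); print(n,c)
print(bot.observe(),bot.tcp_to_grasp)
E
```

```text
pics
side {'fx': 463.4342003473039, 'fy': 463.4342003473039, 'cx': 320.1768990550335, 'cy': 241.51771141030596, 'pose': array([[ 0.93190212,  0.2739617 , -0.23770447,  0.35425807],
       [-0.36266156,  0.71448311, -0.59832306, -0.59991951],
       [ 0.00591822,  0.6437848 ,  0.7651837 ,  0.89914214],
       [ 0.        ,  0.        ,  0.        ,  1.        ]])}
top {'fx': 614.1188201906801, 'fy': 614.1188201906801, 'cx': 314.62113105022905, 'cy': 240.60580678213321, 'pose': array([[ 0.00478207,  0.98984182, -0.14209256,  0.3899461 ],
       [-0.99985221,  0.00707934,  0.01566625, -0.00678919],
       [ 0.01651303,  0.14199665,  0.98972939,  1.44630944],
       [ 0.        ,  0.        ,  0.        ,  1.        ]])}
{'clock': 0.1, 'qpos': array([-1.27017889,  0.52196206, -0.03631709,  1.59993945,  0.02120329,
        1.02108313, -0.11277567]), 'qd': array([-0.00187784, -0.00169022,  0.00176685, -0.00027843, -0.0006405 ,
       -0.0002107 , -0.00139717]), 'joint_efforts': array([ 3.76084121e-03, -9.28490281e+01,  1.98378973e+00, -3.70535767e+01,
        1.80742680e-02,  5.30915248e-03,  2.31494568e-05]), 'position': array([0.22641702, 0.58223217, 0.23078276]), 'tool_rot': array([-3.14058868e+00,  7.73971757e-05,  2.77078115e+00]), 'force': array([ 0.01699129, -0.05107559, -0.29961515]), 'moment': array([0.04887619, 0.01441701, 0.0170892 ]), 'grip_width': 0.08533128109515288} 0.0187
```

View pics/side0.png

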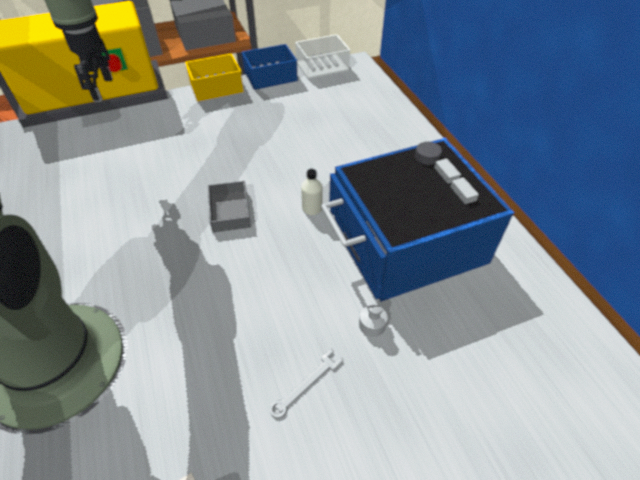

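View pics/top0.png

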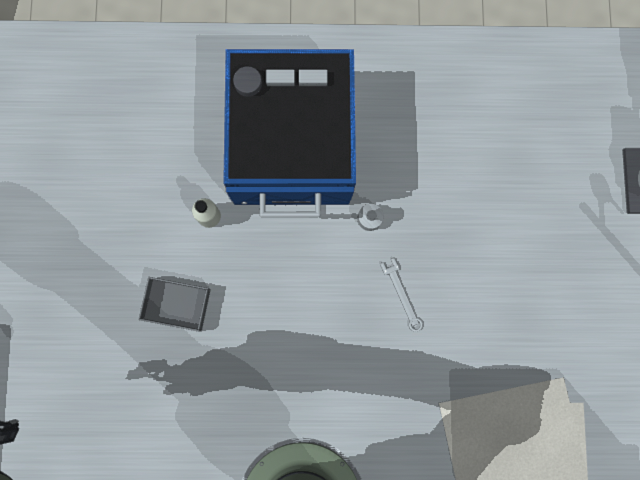

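The top view shows the cabinet at (225-355, 50-205) and the handle bar around (262-320, 211). The bottle is at (205, 212), the weight at (370, 217), the tray at (175, 302) and the wrench at (402, 295). I'll enlarge the area around the cabinet.

```bash
cat > h.py <<'E'
import numpy as np,cv2
from workcell import bot
def ray(n,u,v,z):
    c=bot.get_calibration(n);P=c["pose"]
    d=P[:3,:3]@np.array([(u-c["cx"])/c["fx"],-(v-c["cy"])/c["fy"],-1.]);o=P[:3,3]
    return o+d*(z-o[2])/d[2]
def proj(n,p):
    c=bot.get_calibration(n);P=c["pose"];q=P[:3,:3].T@(np.array(p)-P[:3,3])
    return np.array([c["cx"]+c["fx"]*q[0]/-q[2],c["cy"]-c["fy"]*q[1]/-q[2]])
E
python3 - <<'E'
import cv2
a=cv2.imread("pics/top0.png")[40:230,180:420];cv2.imwrite("pics/top0c.png",cv2.resize(a[:, :],None,fx=3.3,fy=3.1,interpolation=cv2.INTER_CUBIC)) if 0 else cv2.imwrite("pics/top0c.png",cv2.resize(a,None,fx=3,fy=3,interpolation=cv2.INTER_CUBIC))
a=cv2.imread("pics/side0.png")[130:330,310:520];cv2.imwrite("pics/side0c.png",cv2.resize(a,None,fx=3,fy=3,interpolation=cv2.INTER_CUBIC))
E
```

```text
(no output)
```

View pics/top0c.png

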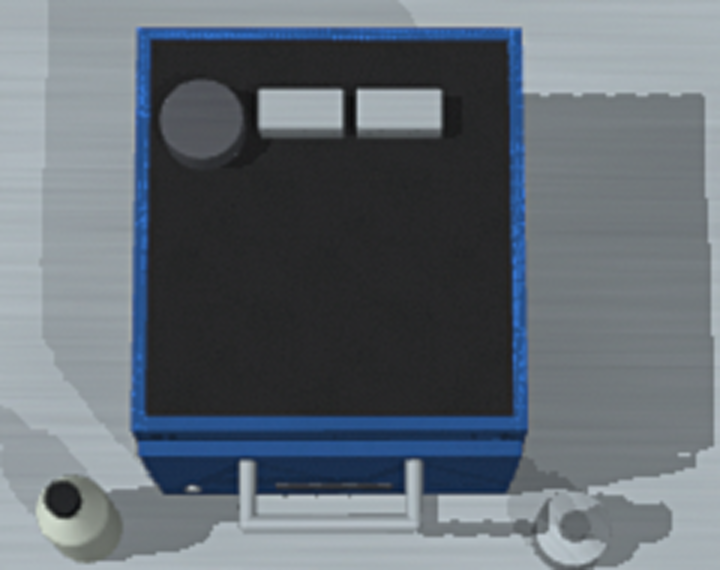

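View pics/side0c.png

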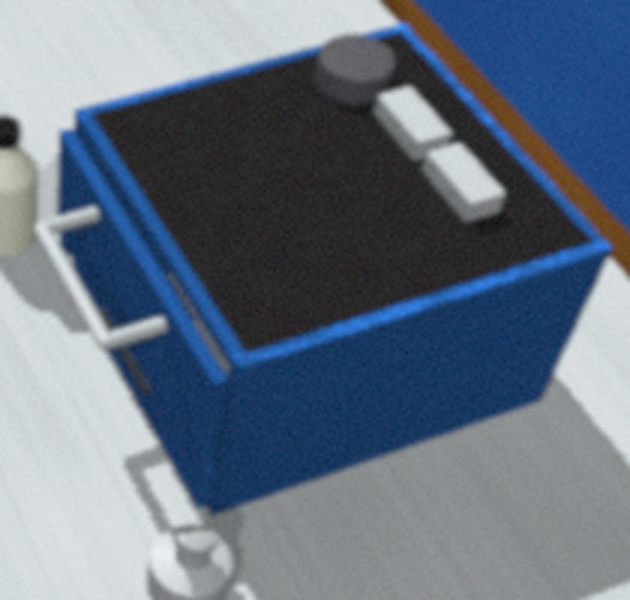

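```bash
python3 - <<'E'
from h import *
np.set_printoptions(precision=4,suppress=True)
T=lambda u,v:(180+(u-1)/3,40+(v-1)/3); S=lambda u,v:(310+(u-1)/3,130+(v-1)/3)
for nm,p in dict(BL=(138,28),BR=(522,28),FL=(132,431),FR=(527,431)).items(): print(nm,ray("top",*T(*p),.18))
for nm,p in dict(FL=(77,111),FR=(241,359),BL=(404,25),BR=(608,245)).items(): print('s',nm,ray("side",*S(*p),.18))
for p in((242,525),(417,525)): print('bar',ray("top",*T(*p),.145))
for p in((42,228),(105,340)): print('sbar',ray("side",*S(*p),.145))
print('bottle cap',ray("top",*T(63,499),.13),'weight knob',ray("top",*T(577,524),.075))
print('wrench',[ray("top",*p,.01) for p in((391,262),(416,326))],'tray',ray("top",175,302,.03))
E
```

```text
BL [0.9915 0.1687 0.18  ]
BR [ 0.995  -0.1101  0.18  ]
FL [0.6922 0.1654 0.18  ]
FR [ 0.6947 -0.1123  0.18  ]
s FL [0.6942 0.1637 0.18  ]
s FR [ 0.7008 -0.1067  0.18  ]
s BL [0.9907 0.1668 0.18  ]
s BR [ 0.9947 -0.1066  0.18  ]
bar [0.6323 0.0897 0.145 ]
bar [ 0.6333 -0.0358  0.145 ]
sbar [0.6346 0.0863 0.145 ]
sbar [ 0.6356 -0.0327  0.145 ]
bottle cap [0.6532 0.2208 0.13  ] weight knob [ 0.6481 -0.1587  0.075 ]
wrench [array([ 0.5465, -0.2098,  0.01  ]), array([ 0.3974, -0.266 ,  0.01  ])] tray [0.449  0.2897 0.03  ]
```

Request:
{"fn": "servo_tool", "kwargs": {
  "targets": [
    [[0,0,0],1],
    [[0,0,0],1],
    [[0,0,0],1],
    [[0,0,0],1],
    [[0,0,0],1],
    [[0,0,0],1],
    [[0,0,0],1],
    [[0,0,0],1],
    [[0,0,0],1],
    [[0,0,0],1],
    [[0,0,0],1],
    [[0,0,0],1]
  ],
  "gripper": 0.18,
  "newtons": 40
}}

```text
clock: 1.6
position: [0.2264, 0.5823, 0.231]
tool_rot: [-3.141, 0.001, 1.721]
force: [0.1, 0.4, 0.4]
grip_width: 0.0505
```

Request:
{"fn": "servo_tool", "kwargs": {
  "targets": [
    [[0,0,0],0.8],
    [[0,0,0],0.8],
    [[-0.6,0.6,0],0],
    [[-0.6,0.6,0],0],
    [[-0.6,0.6,0],0],
    [[-0.6,0.6,0],0],
    [[-0.6,0.6,0],0],
    [[-0.6,0.6,0],0],
    [[-0.6,0.6,0],0],
    [[-0.6,0.6,0],0],
    [[-0.6,0.6,0],0],
    [[-0.6,0.6,0],0]
  ]
}}

```text
clock: 3.1
position: [0.5311, 0.2854, 0.2311]
tool_rot: [-3.141, 0.0, 1.584]
force: [0.1, 1.2, 0.2]
grip_width: 0.0502
```

Request:
{"fn": "servo_tool", "kwargs": {
  "targets": [
    [[-0.6,0.5,0],0],
    [[-0.6,0.5,0],0],
    [[-0.6,0.4,0],0],
    [[-0.6,0.2,0],0],
    [[-0.6,0.2,0],0],
    [[-0.6,0.1,0],0],
    [[-0.6,0.1,0],0],
    [[-0.6,0,0],0],
    [[-0.4,0,0],0],
    [[0,0,0],0],
    [[0,0,0],0]
  ]
}}

```text
clock: 4.47
position: [0.6338, 0.029, 0.2312]
tool_rot: [-3.141, -0.001, 1.585]
force: [0.5, 0.1, 0.2]
grip_width: 0.0506
```

Request:
{"fn": "servo_tool", "kwargs": {
  "targets": [
    [[0,-0.06,0.3],0],
    [[0,0,0.3],0],
    [[0,0,0.3],0],
    [[0,0,0.3],0],
    [[0,0,0.2],0],
    [[0,0,0.2],0],
    [[0,0,0.2],0],
    [[0,0,0.2],0],
    [[0,0,0.1],0],
    [[0,0,0],0]
  ]
}}

```text
clock: 5.72
position: [0.6307, 0.0277, 0.126]
tool_rot: [-3.141, 0.0, 1.584]
force: [0.1, 0.2, 0.1]
grip_width: 0.0505
```

```bash
python3 - <<'E'
from h import *
a=bot.grab_frame("side")[110:310,250:460];cv2.imwrite("pics/s1.png",cv2.resize(a,None,fx=3,fy=3,interpolation=cv2.INTER_CUBIC))
E
```

```text
(no output)
```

View pics/s1.png

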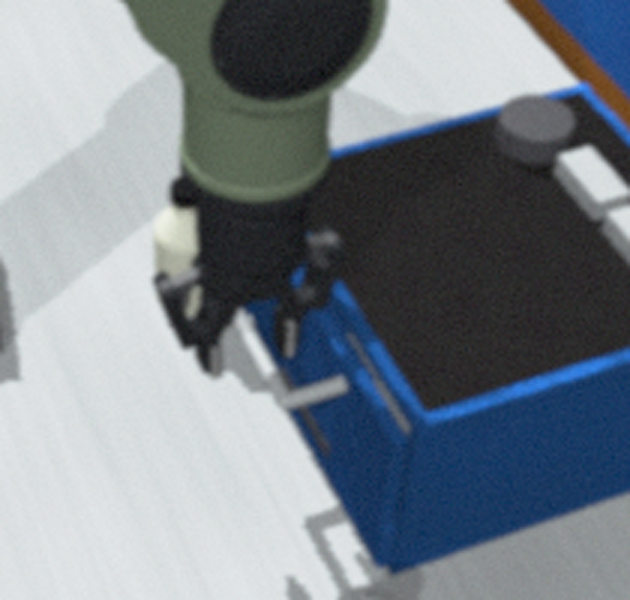

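The fingers straddle the bar. The front finger tip is at crop (210, 365) and the rear one at (290, 350), with the bar between them. I'll close the gripper.

Request:
{"fn": "servo_tool", "kwargs": {
  "targets": [
    [[0,0,0],0],
    [[0,0,0],0],
    [[0,0,0],0],
    [[0,0,0],0],
    [[0,0,0],0],
    [[0,0,0],0]
  ],
  "gripper": -1,
  "newtons": 40
}}

```text
clock: 6.52
position: [0.6314, 0.0278, 0.1269]
tool_rot: [3.14, -0.0, 1.584]
force: [2.2, 0.4, 5.3]
grip_width: 0.0104
```

Request:
{"fn": "servo_tool", "kwargs": {
  "targets": [
    [[0,-0.2,0],0],
    [[0,-0.3,0],0],
    [[0,-0.4,0],0],
    [[0,-0.4,0],0],
    [[0,-0.4,0],0],
    [[0,-0.4,0],0],
    [[0,-0.3,0],0],
    [[0,-0.3,0],0],
    [[0,-0.2,0],0],
    [[0,-0.1,0],0],
    [[0,0,0],0]
  ]
}}

```text
clock: 7.9
position: [0.4809, 0.0263, 0.1268]
tool_rot: [3.141, -0.001, 1.584]
force: [-1.7, 3.0, 12.1]
grip_width: 0.0104
```

Request:
{"fn": "servo_tool", "kwargs": {
  "targets": [
    [[0,-0.06,0],0],
    [[0,-0.06,0],0],
    [[0,0,0],0]
  ]
}}

```text
clock: 8.28
position: [0.478, 0.0263, 0.1269]
tool_rot: [3.135, -0.0, 1.584]
force: [20.6, 2.9, -11.3]
grip_width: 0.0107
```

Request:
{"fn": "servo_tool", "kwargs": {
  "targets": [
    [[0,-0.06,0],0],
    [[0,-0.04,0],0],
    [[0,0,0],0]
  ]
}}

```text
clock: 8.65
position: [0.4778, 0.0263, 0.1273]
tool_rot: [3.126, 0.0, 1.584]
force: [53.6, 0.8, -43.7]
grip_width: 0.0105
```

Request:
{"fn": "servo_tool", "kwargs": {
  "targets": [
    [[0,0.08,0],0],
    [[0,0.06,0],0],
    [[0,0,0],0]
  ]
}}

```text
clock: 9.02
position: [0.4781, 0.0263, 0.127]
tool_rot: [3.139, -0.001, 1.584]
force: [4.6, 3.3, 10.3]
grip_width: 0.0107
```

Request:
{"fn": "servo_tool", "kwargs": {
  "targets": [
    [[0,0,0],0],
    [[0,0,0],0],
    [[0,0,0],0],
    [[0,0,0],0],
    [[0,0,0],0]
  ],
  "gripper": 0.18
}}

```text
clock: 9.65
position: [0.4768, 0.0257, 0.1263]
tool_rot: [-3.141, 0.0, 1.584]
force: [0.5, 0.1, 0.3]
grip_width: 0.0504
```

Request:
{"fn": "servo_tool", "kwargs": {
  "targets": [
    [[0,0,-0.2],0],
    [[0,0,-0.3],0],
    [[0,0,-0.4],0],
    [[0,0,-0.4],0],
    [[0,0,-0.4],0],
    [[0,0,-0.4],0],
    [[0,0,-0.3],0],
    [[0,0,0],0]
  ]
}}

```text
clock: 10.65
position: [0.4772, 0.0259, 0.2474]
tool_rot: [3.14, -0.001, 1.584]
force: [-0.2, 0.1, -0.2]
grip_width: 0.0499
```

```bash
python3 - <<'E'
from h import *
print(bot.observe()["qpos"])
for n in("side","top"):
    cv2.imwrite(f"pics/{n}2.png",bot.grab_frame(n))
a=cv2.imread("pics/side2.png")[100:330,250:520];cv2.imwrite("pics/s2.png",cv2.resize(a,None,fx=2.6,fy=2.6,interpolation=cv2.INTER_CUBIC))
a=cv2.imread("pics/top2.png")[150:330,180:420];cv2.imwrite("pics/t2.png",cv2.resize(a,None,fx=3,fy=3,interpolation=cv2.INTER_CUBIC))
E
```

```text
[-0.48057503  0.28057944  0.37278644  1.972152   -0.12868859  0.90923996
 -0.02877488]
```

View pics/s2.png

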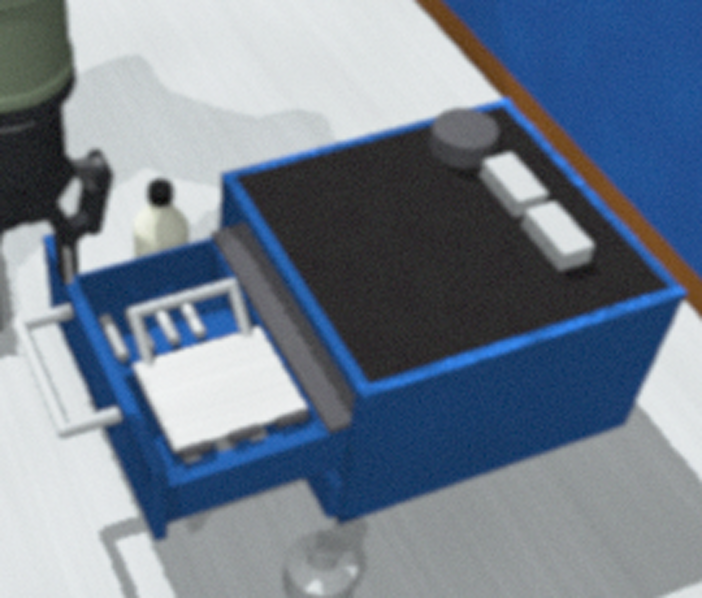

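View pics/t2.png

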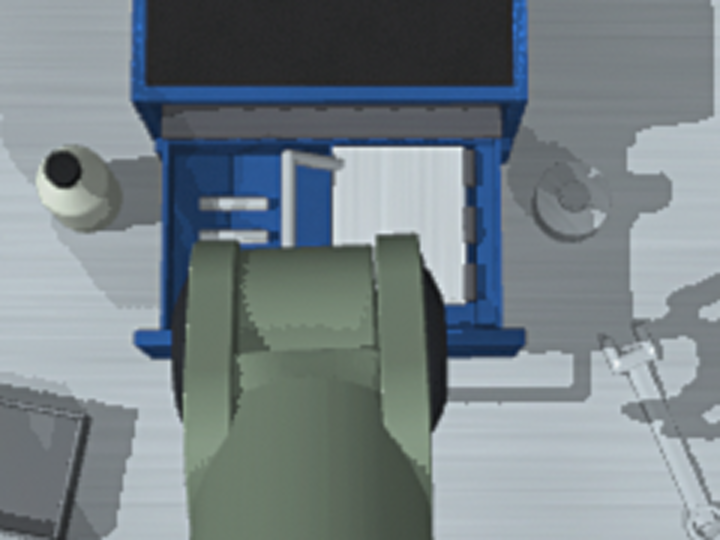

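```bash
python3 - <<'E'
from h import *
np.set_printoptions(precision=4,suppress=True)
S=lambda u,v:(250+u/2.6,100+v/2.6); T=lambda u,v:(180+u/3,150+v/3)
for p in((133,310),(238,285)): print('s bar',ray("side",*S(*p),.154))
for p in((289,153),(289,245)): print('t bar',ray("top",*T(*p),.154))
print('s drawer handle',[ray("side",*S(*p),.145) for p in((25,325),(67,430))])
c=np.array([.695,.027]);y=.010;ex=np.array([np.cos(y),np.sin(y)]);ey=np.array([-ex[1],ex[0]])
print('pred shut',c-ex*(.217-.137)+ey*.03,'bal',c-ex*.08-ey*.118)
E
```

```text
s bar [0.57   0.0571 0.154 ]
s bar [0.664  0.0524 0.154 ]
t bar [0.6607 0.0553 0.154 ]
t bar [0.5941 0.0543 0.154 ]
s drawer handle [array([0.4818, 0.0813, 0.145 ]), array([ 0.481 , -0.0371,  0.145 ])]
pred shut [0.6147 0.0562] bal [ 0.6162 -0.0918]
```

Request:
{"fn": "servo_tool", "kwargs": {
  "targets": [
    [[0,0,0],1],
    [[0,0,0],1],
    [[0,0,0],1],
    [[0,0,0],1],
    [[0,0,0],1],
    [[0,0,0],1],
    [[0,0,0],1],
    [[0,0,0],1],
    [[0,0,0],1],
    [[0,0,0],1],
    [[0,0,0],1],
    [[0,0,0],1]
  ]
}}

```text
clock: 12.25
position: [0.4765, 0.0257, 0.2456]
tool_rot: [-3.142, 0.001, 0.534]
force: [0.0, 0.3, 0.2]
grip_width: 0.05
```

Request:
{"fn": "servo_tool", "kwargs": {
  "targets": [
    [[0,0,0],1],
    [[0,0,0],1],
    [[0,0,0],1],
    [[0,0,0],1],
    [[0,0,0],1],
    [[0,0,0],1],
    [[0,0,0],0],
    [[0,0,0],0]
  ]
}}

```text
clock: 13.25
position: [0.4767, 0.0257, 0.246]
tool_rot: [3.141, 0.001, 0.015]
force: [0.7, 0.2, 0.4]
grip_width: 0.0505
```

Request:
{"fn": "servo_tool", "kwargs": {
  "targets": [
    [[0.3,-0.1,0],0],
    [[0.5,-0.1,0],0],
    [[0.6,-0.1,0],0],
    [[0.6,-0.1,0],0],
    [[0.4,-0.1,0],0],
    [[0.2,-0.05,0],0],
    [[0.15,-0.05,0],0],
    [[0,0,0],0],
    [[0,0,0],0]
  ]
}}

```text
clock: 14.38
position: [0.6136, 0.0574, 0.2464]
tool_rot: [-3.141, 0.0, 0.013]
force: [-0.1, 0.5, 0.3]
grip_width: 0.0504
```

Request:
{"fn": "servo_tool", "kwargs": {
  "targets": [
    [[0.02,0.04,0.2],0],
    [[0,0,0.3],0],
    [[0,0,0.3],0],
    [[0,0,0.3],0],
    [[0,0,0.3],0],
    [[0,0,0.2],0],
    [[0,0,0.2],0],
    [[0,0,0.2],0],
    [[0,0,0.1],0],
    [[0,0,0.1],0],
    [[0,0,0],0]
  ]
}}

```text
clock: 15.75
position: [0.6149, 0.0556, 0.1361]
tool_rot: [3.142, 0.0, 0.013]
force: [0.2, -0.4, 0.0]
grip_width: 0.0505
```

```bash
python3 - <<'E'
from h import *
a=bot.grab_frame("side")[100:330,250:520];cv2.imwrite("pics/s3.png",cv2.resize(a,None,fx=2.6,fy=2.6,interpolation=cv2.INTER_CUBIC))
E
```

```text
(no output)
```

View pics/s3.png

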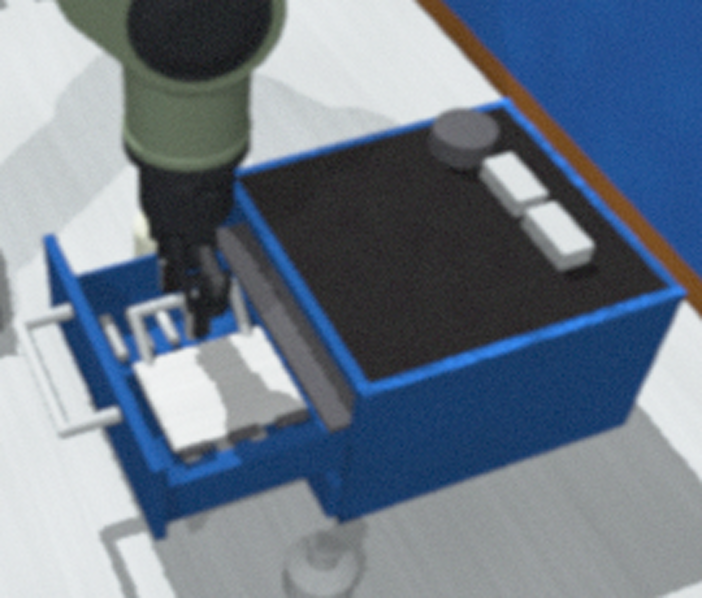

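The fingers are between the bar's legs, with the right finger tip at crop (200, 325) and the drawer still out. I'll close on the bar.

Request:
{"fn": "servo_tool", "kwargs": {
  "targets": [
    [[0,0,0],0],
    [[0,0,0],0],
    [[0,0,0],0],
    [[0,0,0],0],
    [[0,0,0],0],
    [[0,0,0],0]
  ],
  "gripper": -1,
  "newtons": 35
}}

```text
clock: 16.55
position: [0.615, 0.0581, 0.1366]
tool_rot: [-3.139, -0.0, 0.015]
force: [-1.6, 11.4, 3.3]
grip_width: 0.0086
```

```bash
python3 - <<'E'
from h import *
o=bot.observe();p=o["position"];print(p)
# arc rows: bar now assumed at theta=0, TCP tracks; tool y=-world y, tool z=-world z
r=np.hypot(.13,.03);a0=np.arctan2(.03,.13)
th=1.48*(0.5-0.5*np.cos(np.linspace(0,np.pi,25)))
b=np.c_[r*np.cos(a0+th),r*np.sin(a0+th)]
d=np.diff(b,axis=0)/.05
print(np.round(np.c_[th[1:],-d[:,0],-d[:,1]],2))
E
```

```text
[0.61502637 0.05812726 0.13656745]
[[ 0.01  0.   -0.02]
 [ 0.03  0.01 -0.05]
 [ 0.06  0.02 -0.08]
 [ 0.1   0.03 -0.11]
 [ 0.15  0.05 -0.13]
 [ 0.22  0.07 -0.16]
 [ 0.29  0.09 -0.17]
 [ 0.37  0.11 -0.18]
 [ 0.46  0.14 -0.19]
 [ 0.55  0.16 -0.18]
 [ 0.64  0.19 -0.17]
 [ 0.74  0.2  -0.16]
 [ 0.84  0.22 -0.14]
 [ 0.93  0.23 -0.11]
 [ 1.02  0.23 -0.09]
 [ 1.11  0.22 -0.06]
 [ 1.19  0.21 -0.04]
 [ 1.26  0.19 -0.02]
 [ 1.33  0.17 -0.01]
 [ 1.38  0.14  0.  ]
 [ 1.42  0.11  0.01]
 [ 1.45  0.08  0.01]
 [ 1.47  0.05  0.01]
 [ 1.48  0.02  0.  ]]
```

Request:
{"fn": "servo_tool", "kwargs": {
  "targets": [
    [[0,-0.05,-0.02],0],
    [[0,0.01,-0.05],0],
    [[0,0.02,-0.08],0],
    [[0,0.03,-0.11],0],
    [[0,0.05,-0.13],0],
    [[0,0.07,-0.16],0],
    [[0,0.09,-0.17],0],
    [[0,0.11,-0.18],0],
    [[0,0.14,-0.19],0],
    [[0,0.16,-0.18],0],
    [[0,0.19,-0.17],0],
    [[0,0,0],0]
  ]
}}

```text
clock: 18.05
position: [0.6158, 0.0156, 0.2101]
tool_rot: [-3.139, -0.001, 0.014]
force: [-2.3, 13.6, 9.8]
grip_width: 0.0086
```

```bash
python3 - <<'E'
from h import *
for n,s in (("side",np.s_[100:330,250:520]),("top",np.s_[150:330,180:420])):
    cv2.imwrite(f"pics/{n}4.png",cv2.resize(bot.grab_frame(n)[s],None,fx=2.6,fy=2.6,interpolation=cv2.INTER_CUBIC))
E
```

```text
(no output)
```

View pics/side4.png

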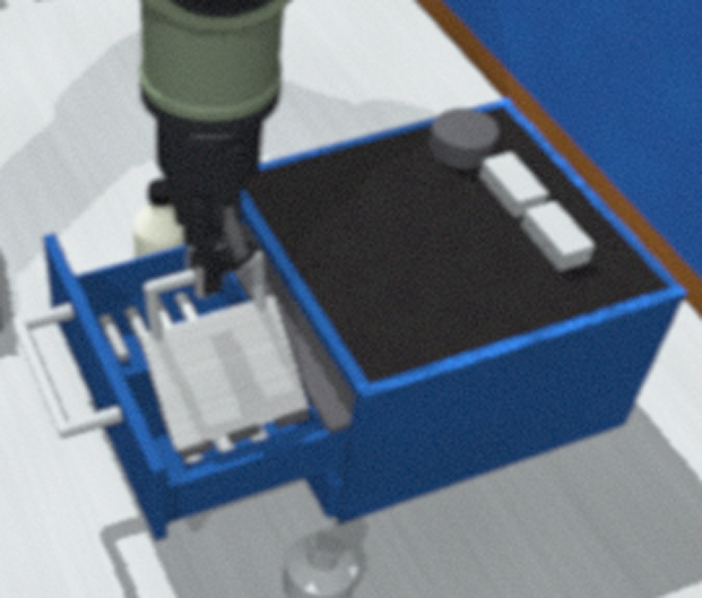

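Request:
{"fn": "servo_tool", "kwargs": {
  "targets": [
    [[0,-0.04,-0.03],0],
    [[0,0.2,-0.16],0],
    [[0,0.22,-0.14],0],
    [[0,0.23,-0.11],0],
    [[0,0.23,-0.09],0],
    [[0,0.22,-0.06],0],
    [[0,0.21,-0.04],0],
    [[0,0.19,-0.02],0],
    [[0,0.1,-0.01],0],
    [[0,0,0],0],
    [[0,0,0],0]
  ]
}}

```text
clock: 19.52
position: [0.6164, -0.0637, 0.2416]
tool_rot: [3.142, 0.0, 0.013]
force: [-3.0, 1.3, 9.1]
grip_width: 0.0085
```

```bash
python3 - <<'E'
from h import *
for n,s in (("side",np.s_[100:330,250:520]),("top",np.s_[150:330,180:420])):
    cv2.imwrite(f"pics/{n}5.png",cv2.resize(bot.grab_frame(n)[s],None,fx=2.6,fy=2.6,interpolation=cv2.INTER_CUBIC))
E
```

```text
(no output)
```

View pics/side5.png

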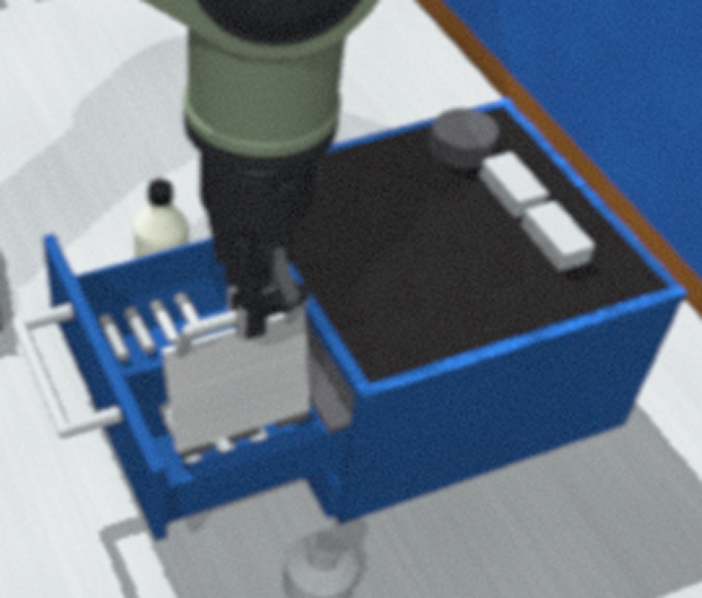

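View pics/top5.png

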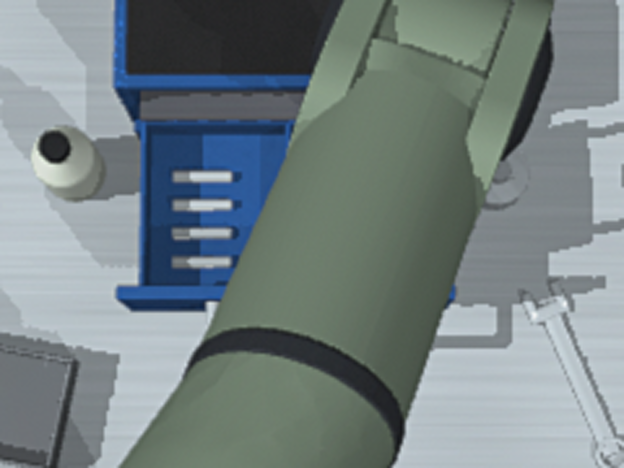

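```bash
python3 - <<'E'
from h import *
from scipy.optimize import least_squares
P=np.array([(.0581,.1366),(.0156,.2101),(-.0637,.2416)])
R=np.hypot(.13,.03)
s=least_squares(lambda c:np.hypot(*(P-c).T)-R,[-.0715,.105])
print(s.x,s.fun*1e3)
A=np.c_[2*P,np.ones(3)];q=np.linalg.solve(A,(P**2).sum(1));print('free',q[:2],np.sqrt(q[2]+q[0]**2+q[1]**2))
for c in (s.x,q[:2],[-.0719,.1066]):
    c=np.array(c);print(np.arctan2(*(P-c).T[::-1])-.2268, 'target',c+R*np.array([np.cos(1.7068),np.sin(1.7068)]))
# vision: project predicted bar for angles
o=np.array([.695,.0275]);y=.010;ex=np.array([np.cos(y),np.sin(y)]);ey=np.array([-ex[1],ex[0]])
for th in(1.2,1.3,1.4,1.48):
    for dx in(-.045,):
        for nm,l,hh in(("bar",R,.2268),("edge",.1,0)):
            v=o+ex*(-.08+dx)+ey*(-.1+l*np.cos(th+hh));z=.124+l*np.sin(th+hh)
            u=proj("side",[*v,z]);print(th,nm,(u-[250,100])*2.6)
E
```

```text
[-0.07203612  0.1087842 ] [-0.34099581  0.54223316 -0.33949281]
free [-0.06928152  0.11198143] 0.1297386865406391
[-0.01622477  0.63086977  1.28131406] target [-0.09012538  0.24096884]
[-0.03588736  0.63080594  1.30096176] target [-0.08737079  0.24416607]
[-1.15194611e-06  6.42172671e-01  1.28333012e+00] target [-0.08998927  0.23878464]
1.2 bar [182.78888184 319.56422235]
1.2 edge [174.05035735 338.68680115]
1.3 bar [189.71419646 331.16252972]
1.3 edge [178.7151109  344.73522364]
1.4 bar [196.78683415 344.3009823 ]
1.4 edge [183.58969798 351.99534511]
1.48 bar [202.48863804 355.82920293]
1.48 edge [187.60424477 358.63760851]
```

Request:
{"fn": "servo_tool", "kwargs": {
  "targets": [
    [[0,0.07,0],0],
    [[0,0.1,0],0],
    [[0,0.12,0],0],
    [[0,0.1,0.01],0],
    [[0,0.07,0],0],
    [[0,0.05,0.01],0],
    [[0,0,0],0],
    [[0,0,0],0],
    [[0,0,0],0]
  ]
}}

```text
clock: 20.75
position: [0.6167, -0.0889, 0.2403]
tool_rot: [3.141, 0.0, 0.013]
force: [-4.4, -0.2, 4.4]
grip_width: 0.0082
```

```bash
python3 - <<'E'
from h import *
for n,s in (("side",np.s_[150:310,280:440]),("top",np.s_[150:330,180:420])):
    cv2.imwrite(f"pics/{n}6.png",cv2.resize(bot.grab_frame(n)[s],None,fx=3.3 if n=="top" else 3.7,fy=3.3 if n=="top" else 3.7,interpolation=cv2.INTER_CUBIC))
o=np.array([.695,.0275]);y=.010;ex=np.array([np.cos(y),np.sin(y)]);ey=np.array([-ex[1],ex[0]]);R=np.hypot(.13,.03)
for th in(1.3,1.4,1.48,1.56):
  for dx in(-.045,):
    for nm,l,hh in(("bar",R,.2268),("edge",.1,0)):
      v=o+ex*(-.08+dx)+ey*(-.1+l*np.cos(th+hh));z=.124+l*np.sin(th+hh)
      u=proj("side",[*v,z]);print(th,nm,(u-[280,150])*3.7)
print(bot.observe()["qpos"])
E
```

```text
1.3 bar [158.97789496 286.26975384]
1.3 edge [143.32535012 305.58474133]
1.4 bar [169.04280244 304.9667825 ]
1.4 edge [150.26226251 315.91645265]
1.48 bar [177.15690798 321.37232725]
1.48 edge [155.9752714  325.36890442]
1.56 bar [185.24896378 338.93457459]
1.56 edge [161.78757484 335.81743136]
[-0.37106942  0.59401814  0.65252746  1.61949738 -0.39884477  1.06514892
 -1.16268702]
```

View pics/side6.png

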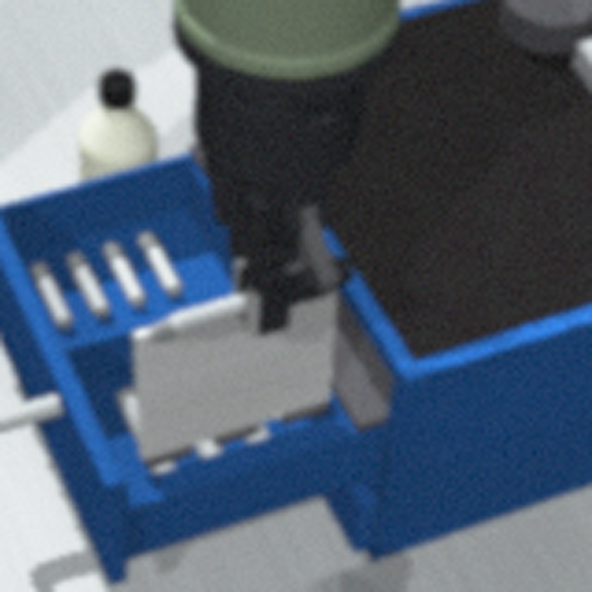

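View pics/top6.png

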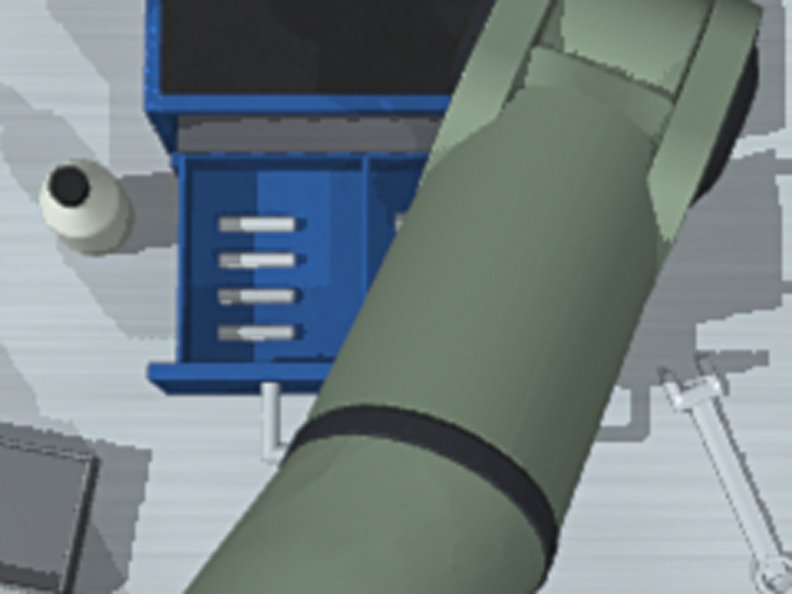

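Request:
{"fn": "servo_tool", "kwargs": {
  "targets": [
    [[-0.02,0.01,0],0],
    [[0,0,0],0],
    [[0,0,0],0],
    [[0,0,0],0],
    [[0,0,0],0],
    [[0,0,0],0]
  ]
}}

```text
clock: 21.6
position: [0.6165, -0.0892, 0.2404]
tool_rot: [3.142, -0.001, 0.014]
force: [5.2, 1.8, -2.3]
grip_width: 0.0085
```

```bash
python3 - <<'E'
from h import *
a=bot.grab_frame("side")[100:330,250:520];cv2.imwrite("pics/s7.png",cv2.resize(a,None,fx=2.6,fy=2.6,interpolation=cv2.INTER_CUBIC))
o=bot.observe();print(o["position"],o["force"],o["grip_width"])
E
```

```text
[ 0.6165374  -0.08914467  0.24033378] [ 5.95251957  1.66138225 -1.94697917] 0.009046722678177924
```

View pics/s7.png

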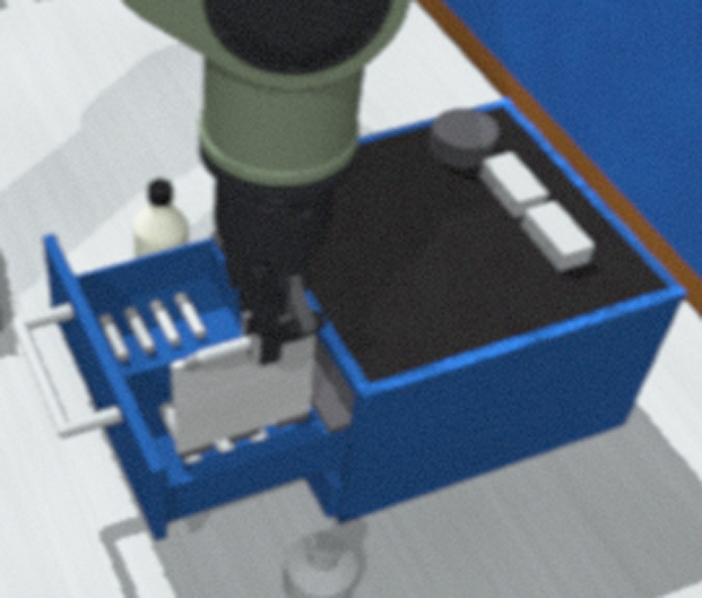

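The flap stands nearly vertical and gripped. The drawer handle is at the same pixels as at the stop, (25, 325) and (67, 430), and the bottle and weight haven't moved. I'm handing the job in.

```bash
python3 - <<'E'
from h import *
print(bot.job_done()); o=bot.observe();print(o["clock"],o["position"],o["force"],o["grip_width"])
E
```

```text
the job is handed in; nothing more can be done
None
the job is handed in; nothing more can be done
```

I pulled the top drawer out to its stop with the flap shut. Then I gripped the flap's bar, swung the flap up to its balance point, and handed the job in at about 21.7 s, still holding the bar. No verdict was reported.

**Drawer:** The wrist force rose to about 54 N along x when it hit the stop. In the last picture its handle sits at the same pixels as when I let go of it there.

**Flap:** The tool was within about 1 mm (y and z) of where I worked out the balance position to be. The bar's near end in the last but one picture matches a flap angle of about 1.48 rad. Neither check reads the joint itself. My two fits of the hinge position differed by about 3 mm (roughly 0.02 rad), well inside the 0.12 rad allowed.

**Grip:** The fingers were holding the bar at 35 N. The opening read 8–9 mm for a 10 mm bar, much like the 10.4–10.7 mm it read on the 12 mm drawer handle.

**Last reading:** A force of about 6 N along the drawer's slide was left on the tool, which pushes the drawer towards its stop rather than away from it.

**Other things:** The bottle, weight, wrench and tray look unmoved in the last pictures they appear in. I did not measure their positions again.

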